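Seat the alarm sounder and close its keeper

TASK

On the instrument housing's metal deck lies a loose black alarm sounder, a disc with a brass face. With the fingertips, gently nudge it along the deck until it drops flat into its round recess, then push the orange keeper fully home over it. Do not grip or lift the sounder, and leave the blue knob and everything else where they are.

Things in the scene. Friction and masses are not known exactly. Their poses are not given: they have to be found in the camera images.
- sounder: The alarm sounder: loose black disc with a brass face on top, 48 mm diameter, 12 mm thick, about 45 g. Origin: centre of its underside; z up through its face. It starts lying flat on the deck, 70 to 115 mm to one side or the other (+y or -y of recess) of the recess.
- recess (a point): Centre of the round recess's mouth, level with the top of the housing's flat deck (34 mm above the bench). The recess is 51 mm in diameter with a small bevel at its rim and 12 mm deep, so the seated sounder is flush with the deck. Axes are the housing's: z up, x from the recess towards the keeper, y along the deck.
- housing: The fixed instrument housing: aluminium deck on a black base, 220 mm (x) by 300 mm (y), deck top 34 mm above the bench. Origin: centre of its underside; the recess lies 20 mm to -x of it. Low brass studs, 8 mm diameter and 6 mm high, stand at its four corners. Two fixed dark guide bars, 8 mm high and 50 mm apart, flank the keeper from 50 to 84 mm to +x of the recess.
- keeper (a joint): The orange sliding keeper on the deck, 44 mm wide: 0 m fully open, 0.038 m fully home against its stop; closing moves it along -x of recess. It starts between 0 and 0.006. Sliding it takes about 2 N and it stays where it is left. Its 4 mm thick tongue runs 2.5 mm above the deck and covers the edge of the recess when home.
- keeper_tab (a point): Centre of the keeper's upright tab, which stands at the end of the keeper away from the recess: 6 mm thick (along x of recess), 44 mm wide (along y), from 2.5 to 30.5 mm above the deck; this point is 16.5 mm above the deck. Push its face on the far side from the recess. Fully open it is 94 mm to +x of recess, fully home 56 mm. Keep above the 8 mm high guides.
- knob_cap: Loose bystander on the same deck: blue round knob on a dark steel foot, 34 mm diameter, 28 mm tall. Origin: centre of its underside.
- screwdriver: Loose bystander on the bench: red-handled screwdriver lying flat. Origin near its middle.
- meter: Loose bystander on the bench: blue hand meter, 150 x 75 x 30 mm. Origin: centre of its underside.
- heatsink: Loose bystander on the bench: finned aluminium heat sink, 90 x 60 x 32 mm. Origin: centre of its underside.
- terminal: Loose bystander on the bench: green terminal block, 20 x 60 x 14 mm. Origin: centre of its underside.
- cup: Loose bystander on the bench: white mug, 76 mm wide, 85 mm tall. Origin: centre of its underside.
There are look-alikes about, which are no part of the job. What is meant by the sounder is not purple or red, and is the smaller of those in its own colour.

How it is judged:
By the outcome, as a careful person would: the job done as asked, in the order asked, and still so for the second after the job is handed in, with the robot touching nothing.
It also fails if it takes over 45 s, if anything falls off the work surface, if the arm or the gripper's body presses on something with over 40 N, if the wrist force passes 120 N, or if a joint passes its speed limit or range.

ROBOT

A 6-joint arm with a two-finger parallel gripper is mounted at the origin on the work surface. World frame = base frame: x ahead of the robot, y to its left, z up, the work surface at z = 0. Lengths are in m, angles in rad, forces in N, time in s.
With the tool pointing down it reaches from about 0.275 to 0.85 m from the base axis. Payload 19 kg.
Tool frame: the origin (TCP) lies at the very end of the fingers, on their centre line; the grasp point (between the pads) lies 19 mm behind it; z points along the fingers, y is the line along which they close (so a half turn about z gives the same grasp; the last joint's range is limited). The gripper opens to 85 mm and grips with 20 to 120 N. Pads are 22 mm wide; open, the fingers measure 114 mm over their backs; the gripper's body (76 mm by 85 mm) begins 54 mm behind the grasp point. The pads swing forward as they close: fully open they stand 13 mm farther back than shut.
Start: joints at [1.059, 0.15, 1.437, -0, 1.554, -0.134], TCP at [0.212, 0.534, 0.231] pointing down, gripper open.
Joint ranges: [-2.8, 2.8], [-0.68, 2.1], [0.12, 2.68], [-1.39, 4.53], [0.16, 2.79], [-2.81, 2.81]. Speed limits (rad/s): [1.89, 1.89, 2.22, 3.01, 3.01, 3.01].

INTERFACE

Orientations are given as a unit quaternion [x, y, z, w].
In Python, from bench import bot, inverse_kinematics, optics gives the robot as it stands. Calls block until the motion is done:
- bot.reach(position, orientation): joint-space move of the TCP to a pose.
- bot.movel(position, frame=None, rate=0.15): straight line of the TCP; frame=None keeps the orientation; rate is the mean speed in m/s.
- bot.move_j(angles): joint-space move.
- bot.ungrasp() and bot.close(): open the fingers fully, or close them until they stop; the grip force is fixed at half the most.
- bot.sleep(seconds).
- inverse_kinematics(position, orientation): joint angles nearest the present ones, or None.
- bot.state(): the state.
- optics.capture(name): name is "scene" or "top" or "wrist"; returns a dict with "frame" (420x560x3 uint8, red, green, blue), "camera_matrix" (3x3 intrinsics, pixels), "R" (3x3) and "t" (3): a world point X has camera coordinates R X + t. Camera axes: x right, y down, z forward; pixel columns grow to the right and rows downward; lengths in m; the calibration is good to about 2 mm. A picture is of the moment at which its call begins. There is no depth.
A pose or a line that the arm cannot do raises bot.MotionError and nothing moves.
- bot.finish_job(): hands the job in; it is judged then, once.
The state is a dict: "time": time; "joints": joint angles; "qd": joint speeds; "tau": joint torques, N m; "ee_pos": TCP position; "tcp_rot": TCP orientation; "contact_force": force on the tool from outside, world axes, zero at the start; "ft_torque": the same for the moment, N m; "grip_width": opening from 0.0 (shut) to 1.0 (fully open); "grasp_force": force on a finger pad.
Only numpy, scipy, OpenCV 4.12 (cv2) and the standard library are available. Lean on these libraries where they do the work, as an engineer would, in place of code of your own. Each camera call takes 0.05 s, during which the arm holds its last target. There are 200 camera calls.

## Working session

There is one attempt and no reset: what is moved stays moved. The work goes in short steps, each a Python script; the robot and the scene stay as the last script left them, time stands still between calls to the robot, and variables do not carry over. Pictures are saved under pics/ and viewed, at most 10 in all, crops included, and the job is handed in when it is done.

```bash
ls; mkdir -p pics
cat > h.py <<'E'
import numpy as np, cv2
from bench import bot, inverse_kinematics, optics
def snap(cam,fn):
    c=optics.capture(cam); cv2.imwrite(f'pics/{fn}.png',c['frame'][:,:,::-1]); np.savez(f'pics/{fn}.npz',**{k:np.array(v) for k,v in c.items()}); return c
def ray(c,u,v,z):
    K=np.array(c['camera_matrix']);R=np.array(c['R']);t=np.array(c['t'])
    C=-R.T@t; d=R.T@np.linalg.inv(K)@np.array([u,v,1.]); return C+d*(z-C[2])/d[2]
E
python3 - <<'E'
from h import *
snap('top','top1');snap('scene','scene1');print(bot.state())
E
```

```text
pics
{'time': 0.1, 'joints': array([ 1.05901812e+00,  1.50902805e-01,  1.43791313e+00, -2.57116180e-05,
        1.55382781e+00, -1.34003583e-01]), 'qd': array([ 0.00069948, -0.00194458, -0.00187885,  0.0009381 , -0.0002599 ,
        0.00164554]), 'tau': array([ 4.52680484e-03, -7.14371967e+01, -5.71793211e+01, -1.48609888e-04,
        7.22688739e-03,  4.27328257e-05]), 'ee_pos': array([0.21201142, 0.53425364, 0.23078155]), 'tcp_rot': array([ 1.87765867e-01,  9.82213675e-01, -5.02467847e-04, -1.54571874e-04]), 'contact_force': array([-0.01649346,  0.03639339,  0.10458299]), 'ft_torque': array([ 0.02515224,  0.00705934, -0.05688689]), 'grasp_force': 0.0, 'grip_width': 1.0000749684576793}
```

View pics/top1.png

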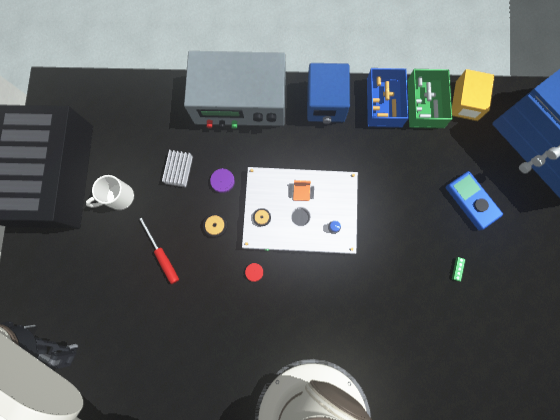

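View pics/scene1.png

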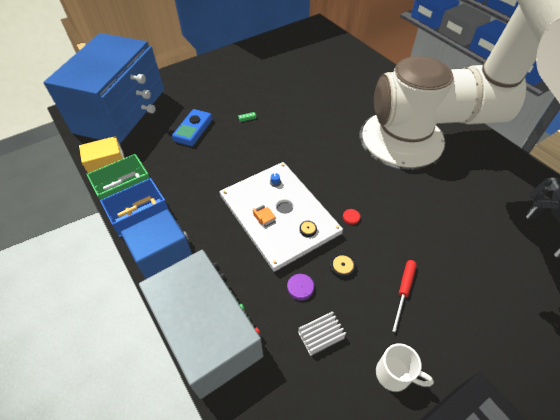

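The top view shows the sounder on the deck at (262,217), the recess at (301,216), the keeper tab at (302,183) and the knob at (335,227). The larger look-alike is off the deck at (214,226). Next I'll compute coarse positions and take a close wrist view.

Run:
```python
from h import *
c=dict(np.load('pics/top1.npz'))
for n,u,v,z in [('snd',262,217,.046),('rec',301,216,.034),('tab',302,181,.0645),('knob',335,227,.06),('s1',250,171,.04),('s2',354,175,.04),('s3',247,243,.04),('s4',353,247,.04),('fake',214,226,.012)]: print(n,ray(c,u,v,z).round(4))
r=ray(c,301,216,.034); s=ray(c,262,217,.046); m=(r+s)/2
q=np.array([0,1.,0,0])
for p in ([m[0]-.05,m[1],.33],[m[0]-0.05,m[1],.40]):
    print(inverse_kinematics(p,q))
bot.reach([m[0]-.03,m[1],.36],q)
c=snap('wrist','w1'); 
print(ray(c,280,210,.034),bot.state()['ee_pos'],bot.state()['time'])
```

```text
snd [0.5029 0.1396 0.046 ]
rec [0.5099 0.0366 0.034 ]
tab [0.5982 0.0363 0.0645]
knob [ 0.4783 -0.0511  0.06  ]
s1 [0.6298 0.1771 0.04  ]
s2 [ 0.6246 -0.1049  0.04  ]
s3 [0.4341 0.1769 0.04  ]
s4 [ 0.4296 -0.1003  0.04  ]
fake [0.4813 0.2714 0.012 ]
[ 2.47977887e-02 -9.60085185e-02  1.49388623e+00 -4.44089210e-16
  1.74371494e+00 -1.54599854e+00]
[ 2.47977887e-02 -8.12235072e-02  1.34077527e+00 -4.44089210e-16
  1.88204089e+00 -1.54599854e+00]
[0.54991561 0.08887472 0.034     ] [0.4763467  0.08876294 0.35979526] 2.0833
```

View pics/w1.png

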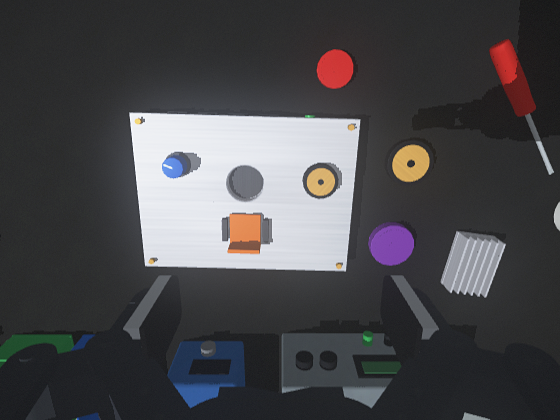

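The wrist view shows the recess at about (245,183), the sounder's face at (320,181), the keeper tab's top at about (244,250), the knob at (173,167), and studs at (139,121), (351,127), (152,261) and (339,266). I'll refine these by segmentation.

```bash
cat >> h.py <<'E'
def blob(c,mask,u,v,r=35):
    m=np.zeros(mask.shape,np.uint8); cv2.circle(m,(int(u),int(v)),r,255,-1); m&=mask.astype(np.uint8)*255
    cs=cv2.findContours(m,cv2.RETR_EXTERNAL,cv2.CHAIN_APPROX_NONE)[0]
    k=max(cs,key=cv2.contourArea); return cv2.convexHull(k)[:,0,:].astype(float)
def circ(c,hull,z):
    P=np.array([ray(c,u,v,z)[:2] for u,v in hull]); x,y=P.T
    a=np.linalg.lstsq(np.c_[2*x,2*y,np.ones(len(x))],x*x+y*y,rcond=None)[0]
    return a[:2], np.sqrt(a[2]+a[0]**2+a[1]**2)
def measure(c,us,ur):
    hsv=cv2.cvtColor(c['frame'],cv2.COLOR_RGB2HSV); f=c['frame'].astype(int)
    brass=(hsv[...,0]>10)&(hsv[...,0]<30)&(hsv[...,1]>90)&(hsv[...,2]>90)
    out={}
    if us is not None: out['snd']=circ(c,blob(c,brass,*us,22),.046)
    if ur is not None: out['rec']=circ(c,blob(c,f.max(2)<150,*ur,25),.034)
    return out
E
python3 - <<'E'
from h import *
c=dict(np.load('pics/w1.npz'))
print(measure(c,(320,181),(245,183)))
for n,u,v,z in [('tabtopedgeL',229,253,.0645),('tabtopR',260,252,.0645),('knob',173,167,.062),('s1',139,121,.04),('s2',351,127,.04),('s3',152,261,.04),('s4',339,266,.04)]: print(n,ray(c,u,v,z).round(4))
im=cv2.resize(c['frame'][90:290,120:380,::-1],None,fx=3,fy=3,interpolation=cv2.INTER_CUBIC);cv2.imwrite('pics/w1c.png',im)
E
```

```text
{'snd': (array([0.50580617, 0.14318267]), np.float64(0.018976959540310593)), 'rec': (array([0.51068009, 0.04015377]), np.float64(0.024860376739670884))}
tabtopedgeL [0.6024 0.0185 0.0645]
tabtopR [0.6009 0.0613 0.0645]
knob [ 0.4829 -0.0481  0.062 ]
s1 [ 0.4272 -0.0931  0.04  ]
s2 [0.4346 0.181  0.04  ]
s3 [ 0.6268 -0.099   0.04  ]
s4 [0.6349 0.176  0.04  ]
```

View pics/w1c.png

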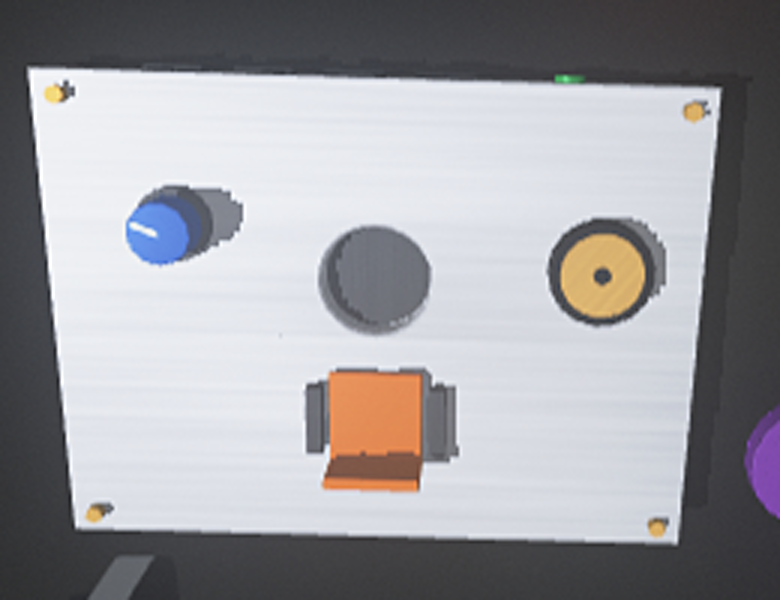

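```bash
cat >> h.py <<'E'
from scipy.spatial.transform import Rotation as Rn
def quat(d):   # tool -x along push direction d, tool z down
    x=np.array([-d[0],-d[1],0])/np.hypot(*d); z=np.array([0,0,-1.]); return Rn.from_matrix(np.c_[x,np.cross(z,x),z]).as_quat()
FACE=.011
def proj(c,X):
    p=np.array(c['camera_matrix'])@(np.array(c['R'])@X+np.array(c['t'])); return p[:2]/p[2]
def push(s,r,e_end,z=.038,rate=.05,gap=.012):
    """push disc at s towards r along the flat finger side until centre is e_end from r"""
    d=(r-s)/np.linalg.norm(r-s); q=quat(d); P=lambda k,z: np.r_[k,z]
    a=s-d*(.024+FACE+gap); b=r-d*(e_end+.024+FACE)
    bot.reach(P(a,.10),q); bot.movel(P(a,z),rate=.08); bot.movel(P(b,z),rate=rate)
    st=bot.state(); print('end',st['ee_pos'].round(4),b.round(4),st['contact_force'].round(2))
    bot.movel(P(b-d*.015,z),rate=.08); bot.movel(P(b-d*.015,.12),rate=.2)
def look(fn,s,r):
    bot.reach([.50,.18,.33],quat(np.array([0,-1.])))
    c=snap('wrist',fn); us=proj(c,np.r_[s,.046]); ur=proj(c,np.r_[r,.034]); print(us,ur,bot.state()['time'])
    m=measure(c,us,ur); print(m); return m
E
python3 - <<'E'
from h import *
bot.close(); print(bot.state()['grip_width'])
s=np.array([.5058,.1432]); r=np.array([.5108,.0408])
push(s,r,.060)
d=(r-s)/np.linalg.norm(r-s)
look('w2',r-d*.060,r)
E
```

```text
-0.0012198568967975742
end [0.5061 0.1359 0.038 ] [0.5062 0.1357] [0.53 0.55 0.06]
[287.22077795 224.7631629 ] [288.92415068 262.16189607] 8.4
{'snd': (array([0.50756386, 0.10056892]), np.float64(0.018928004351633273)), 'rec': (array([0.50914041, 0.03272228]), np.float64(0.03142897604936669))}
```

View pics/w2.png

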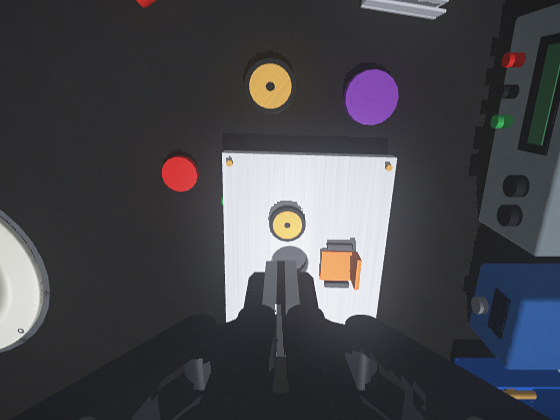

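The push tracks the model: the sounder is at (287,225), i.e. (0.5076, 0.1006), where I expected (0.5079, 0.1007). The fingers partly hide the recess, so I'll move the view.

```bash
sed -i 's/\[.50,.18,.33\]/[.50,.10,.33]/' h.py
python3 - <<'E'
from h import *
s=np.array([.5077,.1006]); r=np.array([.5108,.0408])
m=look('w3',s,r)
s=m['snd'][0]; r=m['rec'][0]
d=(r-s)/np.linalg.norm(r-s); push(s,r,.030); look('w4',r-d*.030,r)
E
```

```text
[287.36537051 163.31986579] [289.38052432 206.64550602] 8.8667
{'snd': (array([0.50759756, 0.10084011]), np.float64(0.01891225481669426)), 'rec': (array([0.51125188, 0.04014175]), np.float64(0.02508361881430214))}
end [0.5073 0.1052 0.038 ] [0.5073 0.105 ] [-0.87 -0.08  0.14]
[288.67360249 188.14949942] [289.68912395 207.88740422] 13.5333
{'snd': (array([0.50936578, 0.06983067]), np.float64(0.018860559834724025)), 'rec': (array([0.51044106, 0.04521325]), np.float64(0.02886707437718085))}
```

View pics/w4.png

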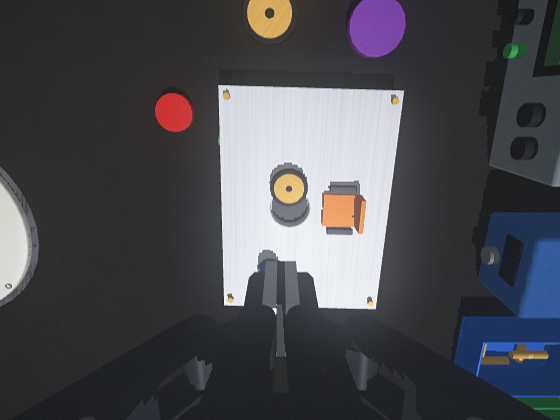

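The sounder is now at (289,188), 30 mm from the recess centre and in line with it. I'll make the final push.

Run:
```python
from h import *
s=np.array([.5094,.0698]); r=np.array([.5110,.0404])
push(s,r,0,rate=.03,gap=.008); look('w5',r,r)
c=cv2.imread('pics/w5.png'); cv2.imwrite('pics/w5c.png',cv2.resize(c[130:280,200:420],None,fx=3.5,fy=3.5,interpolation=cv2.INTER_CUBIC))
```

```text
end [0.5091 0.0755 0.038 ] [0.5091 0.0753] [ 0.08  0.13 -0.47]
[289.71048541 210.50961878] [289.49947753 207.66880096] 18.575
{'snd': (array([0.51052893, 0.04513605]), np.float64(0.018357489954321585)), 'rec': (array([0.51110306, 0.04043481]), np.float64(0.02522724593402754))}
```

View pics/w5c.png

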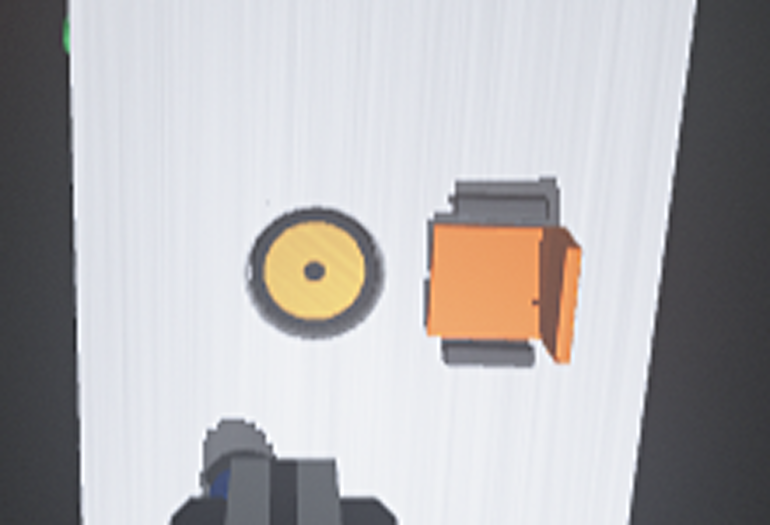

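The sounder sits concentric and flush in its recess: the brass radius has shrunk by about 3%, which matches a 12 mm drop. Now I'll push the keeper.

Run:
```python
from h import *
r=np.array([.5110,.0404]); xh=np.array([.9996,-.028]); q=quat(-xh); z=.0465
P=lambda k,z=z: np.r_[r+xh*k,z]
bot.reach(P(.128,.14),q); bot.movel(P(.128),rate=.1)
bot.movel(P(.076),rate=.04); F=[]
for k in np.arange(.075,.0649,-.001):
    bot.movel(P(k),rate=.02); f=bot.state()['contact_force'][:2]@xh; F.append((round(k,3),round(f,1)))
    if f>9: break
print(F, bot.state()['ee_pos'])
bot.movel(P(k+.02),rate=.08); bot.movel(P(k+.02,.14),rate=.2)
look('w6',r,r); snap('top','top2')
c=cv2.imread('pics/w6.png')[130:280,200:420]; cv2.imwrite('pics/w6c.png',cv2.resize(c,None,fx=3.5,fy=3.5,interpolation=cv2.INTER_CUBIC))
```

```text
[(np.float64(0.075), np.float64(1.6)), (np.float64(0.074), np.float64(0.9)), (np.float64(0.073), np.float64(0.6)), (np.float64(0.072), np.float64(-0.2)), (np.float64(0.071), np.float64(0.4)), (np.float64(0.07), np.float64(2.4)), (np.float64(0.069), np.float64(9.8))] [0.58091288 0.03841695 0.04673236]
[289.51501394 210.32608014] [289.30359281 207.49303338] 26.6917
{'snd': (array([0.51629201, 0.04260293]), np.float64(0.023100819498034362)), 'rec': (array([0.51471616, 0.04135793]), np.float64(0.027523412877355876))}
```

View pics/w6c.png

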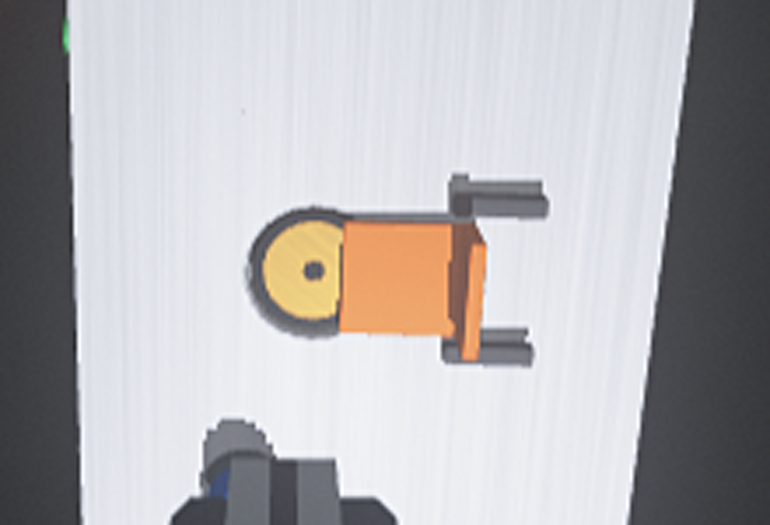

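The keeper covers the edge of the sounder. The force rose sharply at 69–70 mm, where I predicted the stop, so it's fully home, and the knob hasn't moved.

```bash
python3 -c "
from h import *
print(bot.finish_job())"
```

```text
the job is handed in; nothing more can be done
None
```

The sounder is seated flat in its recess, the keeper is pushed home to its stop over it, and the job was handed in at about 27 s on the robot's clock; the verdict was not shown.

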